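# Put the tube plug away through the dust flaps

## Task

Put the clean alumina tube plug away in the dust hutch: stand it upright on the ledge in front of the orange flaps, then push it in between them until it is wholly inside and both flaps have swung shut behind it. Keep the plug upright, and leave the gasket tin and the glass vial where they are.

Things in the scene. Friction and masses are not known exactly. Their poses are not given: they have to be found in the camera images.
- plug_center (a point): Centre (22.5 mm above its underside) of the loose furnace tube plug: an upright cream-white alumina cylinder, 40 mm in diameter, 45 mm high, with a thin brown wire loop on top (to 59 mm; not solid, do not grip it). z up. Grip it across its diameter from above. Push it no higher than half-way up, or it may tip.
- doorway (a point): Middle of the hutch's doorway (66 mm wide, 66 mm high) at floor level, 3 mm above the worktop; x points level into the hutch, y left, z up. The hutch is a fixed low white box, 124 mm wide, inside 114 mm wide and 130 mm deep, empty. Once the plug's centre is 45 mm or more past this point and the pusher is withdrawn, the flaps can close.
- ledge (a point): Point on the open ledge (grey base plate, 124 mm wide, level with the floor inside) 60 mm in front of the doorway, same axes: a good place to stand the plug. The ledge reaches 125 mm out from the doorway. Two 40 mm high guide wings flare from 38 mm either side of the middle at the doorway to about 55 mm at 30 mm in front of it.
- roof_edge (a point): Middle of the front edge of the hutch's clear flat roof, at its upper face, 70 mm above the floor; the roof is 4 mm thick, spans the hutch's width and runs from 4 mm in front of the doorway to the back. A tool pointing straight down cannot follow the plug in; leaning back over the ledge by 35 to 45 degrees, its closed fingertips reach 25 to 35 mm in under the roof.
- flap_left (a joint): Angle of the left (y > 0) orange flap, 32 mm wide, 58 mm high, hinged upright 34 mm left of the doorway's middle: 0 shut, 1.5 rad (its limit) open inwards. A spring shuts it: 0.01 N m at 0, about 0.03 N m fully open.
- flap_right (a joint): Angle of the right (y < 0) orange flap, its mirror image: 0 shut, 1.5 rad open inwards, the same spring.
- gasket_tin: Bystander: flat round silvery tin, 62 mm in diameter, 22 mm high, loose; origin at the centre of its underside.
- vial: Bystander: upright glass sample vial with a screw cap, 23 mm in diameter, 48 mm high, loose; origin at the centre of its underside.
There are look-alikes about, which are no part of the job. What is shaped like the part that bears plug_center but blue is not meant.

How it is judged:
By the outcome, as a careful person would: the job done as asked, in the order asked, and still so for the second after the job is handed in, with the robot touching nothing.
It also fails if it takes over 58 s, if anything falls off the work surface, if the arm or the gripper's body presses on something with over 40 N, if the wrist force passes 120 N, or if a joint passes its speed limit or range.

## Robot

A 7-joint arm with a two-finger parallel gripper is mounted at the origin on a cart in front of the work surface, level with it; the furniture and walls round the work are solid. World frame = base frame: x ahead of the robot, y to its left, z up, the work surface at z = 0. Lengths are in m, angles in rad, forces in N, time in s.
With the tool pointing down it reaches from about 0.35 to 0.9 m from the base axis. Payload 19.9 kg.
Tool frame: the origin (TCP) lies between the finger pads; the fingertips stand 8 mm ahead of it and the grasp point (between the pads) lies 11 mm behind it; z points along the fingers, y is the line along which they close (so a half turn about z gives the same grasp; the last joint's range is limited). The gripper opens to 94 mm and grips with 3 to 60 N. Pads are 16 mm wide; open, the fingers measure 119 mm over their backs; the gripper's body (75 mm by 177 mm) begins 78 mm behind the grasp point.
Start: joints at [1.181, 0.417, -0.01, 1.614, 0.005, 1.111, -0.053], TCP at [0.214, -0.587, 0.213] pointing down, gripper open.
Joint ranges: [-2.81, 2.81], [-0.39, 2.02], [-1.27, 1.25], [0.06, 2.57], [-1.19, 4.33], [0.19, 2], [-2.82, 2.82]. Speed limits (rad/s): [1.89, 1.89, 2.39, 2.39, 3.01, 3.01, 3.01].

## Interface

Orientations are given as a unit quaternion [w, x, y, z].
In Python, from plant import r, vision, workorder gives the robot as it stands.
- The arm moves only by the tool servo_tool, never from a script. Its argument "motion" is a list that holds one entry, the list of rows, each a list of 4 numbers: the shift along the tool's x, y, z in m, then the turn about the tool's z in degrees. In form: [[[x, y, z, yaw], ...]]. A call has 1 to 12 rows; each row shifts and turns the commanded pose from where the row before left it, along the tool's axes as they then stand; what a row does not reach is not made up. A row lasts 1/8 s, in which the tool goes at most 62.5 mm and 10.7 degrees, less where a joint would pass 70% of its speed; a pose out of reach is approached as far as the arm can. A call is refused whole if a number of a shift passes 0.0625 or a number of a turn 10.7, either way. A call with a gripper value outside its range is refused whole. "claw" is the gripper command: -1 is shut, 1 is fully open, values between are in proportion, set as the call begins (left out, the last holds). The fingers move at their own pace and stop on an object; "newtons" is the grip in N (left out, the last holds). Time passes only in rows, so rows that do not move let the fingers close. It gives the time, the measured TCP pose, the force, the opening and the grip force at its end, in the units of the state.
- r.get_obs(): the state, without advancing time (a new reading comes with each control period).
- vision.camera(name): name is "side" or "top"; returns a dict with "frame" (384x512x3 uint8, red, green, blue), "depth" (384x512 float32, m along the optical axis (not along the pixel's ray), 0 where there is no reading), "fx", "fy", "cx", "cy" (pixels), "eye" and "rotation" of the camera in the world. Camera axes: x right, y down, z forward; pixel columns grow to the right and rows downward; lengths in m; the calibration is good to about 2 mm. A picture is of the moment at which its call begins.
- workorder.close_job(): hands the job in; it is judged then, once.
The state is a dict: "time_s": time; "joint_pos": joint angles; "qd": joint speeds; "joint_torque": joint torques, N m; "ee_pos": TCP position; "tcp_rot": TCP orientation; "ft_force": force on the tool from outside, world axes, zero at the start; "torque": the same for the moment, N m; "opening": finger opening in m; "finger_force": force on a finger pad.
Only numpy, scipy, OpenCV 4.12 (cv2) and the standard library are available. Lean on these libraries where they do the work, as an engineer would, in place of code of your own. Each camera call takes 0.05 s, during which the arm holds its last target. There are 200 camera calls.

## Working session

There is one attempt and no reset: what is moved stays moved. The work goes in short steps, Python scripts to look and compute and a tool call to move; the robot and the scene stay as the last step left them, time stands still between calls to the robot, and variables do not carry over. Pictures are saved under pics/ and viewed, at most 10 in all, crops included, and the job is handed in when it is done.

Besides the shell and the picture viewer there is one more tool, called after "Call:" as name(argument=value, ...), one argument or row to a line, values as JSON. servo_tool: Moves the arm, as the interface text tells. Its arguments: {"type":"object","properties":{"motion":{"type":"array"},"claw":{"type":"number"},"newtons":{"type":"number"}},"required":["motion"]}

```bash
ls; mkdir -p pics; cat > h.py <<'E'
import numpy as np, cv2
from plant import r, vision, workorder
def ray(c,u,v):
    d=np.array([(u-c["cx"])/c["fx"],(v-c["cy"])/c["fy"],1.0]); return np.array(c["eye"]),np.array(c["rotation"])@d
def onplane(c,u,v,z):
    e,d=ray(c,u,v); return e+d*(z-e[2])/d[2]
def bydepth(c,u,v):
    e,d=ray(c,u,v); return e+d*c["depth"][int(v),int(u)]
def cloud(c):
    v,u=np.mgrid[0:384,0:512]; d=np.stack([(u-c["cx"])/c["fx"],(v-c["cy"])/c["fy"],np.ones(u.shape)],-1)*c["depth"][...,None]
    return d@np.array(c["rotation"]).T+np.array(c["eye"])
E
python3 - <<'E'
from h import *
ims=[]
for n in("top","side"):
    c=vision.camera(n); np.save(f"{n}.npy",c,allow_pickle=True); ims.append(c["frame"])
    print(n,c["eye"],np.round(c["rotation"],3).tolist(),c["fx"],c["cx"],c["cy"])
    cv2.imwrite(f"pics/{n}1.png",cv2.resize(c["frame"][...,::-1],(768,576),interpolation=cv2.INTER_CUBIC))
o=r.get_obs();print({k:np.round(v,3) for k,v in o.items()})
E
```

```text
pics
top [0.44998196 0.11293753 0.9160783 ] [-0.045, 0.713, -0.698, 0.045] 378.4994110906505 254.73048557666155 194.46128859062154
side [0.29025341 0.81740402 0.62754517] [0.073, -0.141, 0.884, -0.439] 423.50655868535677 258.4754811044979 193.34430003320404
{'time_s': np.float64(0.1), 'joint_pos': array([ 1.181,  0.418, -0.01 ,  1.614,  0.005,  1.111, -0.053]), 'qd': array([-0.001, -0.001,  0.001, -0.001,  0.001, -0.002, -0.001]), 'joint_torque': array([ 1.0000e-03, -8.5258e+01,  6.3900e-01, -4.2670e+01, -4.9000e-02,
        1.6000e-02,  0.0000e+00]), 'ee_pos': array([ 0.213, -0.587,  0.213]), 'tcp_rot': array([-0.001,  0.985,  0.174, -0.   ]), 'ft_force': array([-0.123,  0.325, -0.133]), 'torque': array([ 0.061, -0.034,  0.014]), 'finger_force': np.float64(0.0), 'opening': np.float64(0.094)}
```

```bash
cat > h.py <<'E'
import numpy as np, cv2
from scipy.spatial.transform import Rotation as R
from plant import r, vision, workorder
def mat(q): return R.from_quat(np.roll(q,-1)).as_matrix()
def ray(c,u,v):
    d=np.array([(u-c["cx"])/c["fx"],(v-c["cy"])/c["fy"],1.0]); return np.array(c["eye"]),mat(c["rotation"])@d
def onplane(c,u,v,z):
    e,d=ray(c,u,v); return e+d*(z-e[2])/d[2]
def cloud(c):
    v,u=np.mgrid[0:384,0:512]; d=np.stack([(u-c["cx"])/c["fx"],(v-c["cy"])/c["fy"],np.ones(u.shape)],-1)*c["depth"][...,None]
    return d@mat(c["rotation"]).T+np.array(c["eye"])
E
python3 - <<'E'
from h import *
for n in("top","side"):
    c=np.load(f"{n}.npy",allow_pickle=True).item(); P=cloud(c)
    print(n, mat(c["rotation"]).round(2).tolist())
    for uv in [(100,100),(256,192),(256,300),(400,300)]: print(uv,P[uv[1],uv[0]].round(3))
E
```

```text
top [[0.02, -0.99, 0.13], [-1.0, -0.02, 0.0], [0.0, -0.13, -0.99]]
(100, 100) [0.706 0.404 0.243]
(256, 192) [ 0.573  0.111 -0.001]
(256, 300) [0.316 0.106 0.001]
(400, 300) [ 0.323 -0.234 -0.001]
side [[-0.95, -0.19, 0.25], [-0.31, 0.57, -0.76], [-0.0, -0.8, -0.6]]
(100, 100) [0.775 0.245 0.309]
(256, 192) [0.56  0.028 0.001]
(256, 300) [0.455 0.341 0.   ]
(400, 300) [ 0.093 -0.451 -0.798]
```

View pics/top1.png

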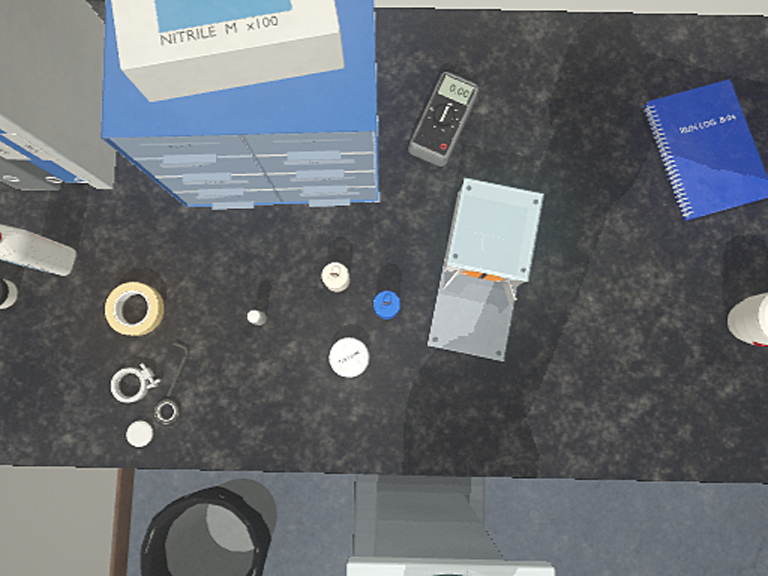

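View pics/side1.png

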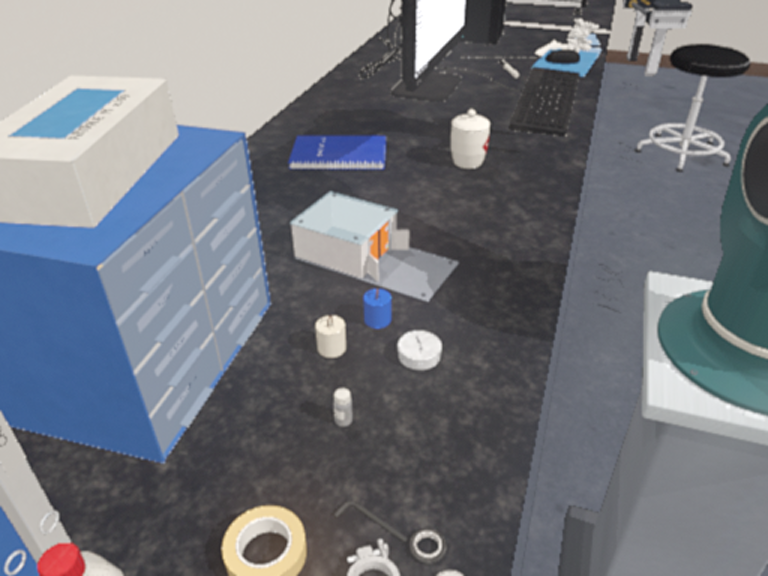

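Top view (768 px scale): the cream plug with its wire loop is at (335,277), the blue look-alike at (386,304), the tin at (349,357) and the vial at (257,317). The hutch roof is centred at (492,228), with the ledge at (472,320) and the orange flaps at (485,275). The side view agrees: plug (331,336), blue (377,308), tin (419,350), vial (343,407).

Things that could be taken for the plug: the blue plug, the tin, the vial, and the white cap at (140,433) in the top view. I choose the cream cylinder with the loop at (335,277).

```bash
python3 - <<'E'
from h import *
T=np.load("top.npy",allow_pickle=True).item();S=np.load("side.npy",allow_pickle=True).item()
PT,PS=cloud(T),cloud(S)
def fitc(xy):
    A=np.c_[2*xy,np.ones(len(xy))]; s=np.linalg.lstsq(A,(xy**2).sum(1),rcond=None)[0]; return s[:2],np.sqrt(s[2]+s[:2]@s[:2])
def topdisc(P,c,rad,zlo,zhi):
    m=(np.hypot(P[...,0]-c[0],P[...,1]-c[1])<rad)&(P[...,2]>zlo)&(P[...,2]<zhi)
    return P[m]
for n,uv in dict(plug=(335,277),blue=(386,304),tin=(349,357),vial=(257,317)).items():
    p=PT[int(uv[1]/1.5),int(uv[0]/1.5)]
    for nm,P in(("top",PT),("side",PS)):
        q=topdisc(P,p[:2],.045,.01,.08)
        if len(q)==0: continue
        zt=np.percentile(q[:,2],[50,80,97]); w=q[np.abs(q[:,2]-zt[1])<.004]
        cc,rr=cv2.minEnclosingCircle(w[:,:2].astype(np.float32)) 
        print(n,nm,"z",zt.round(3),"c",np.round(cc,4),"r",round(rr,4),len(w))
# colour-mask triangulation of plug
for nm,c,uv in(("top",T,(335,277)),("side",S,(331,336))):
    f=c["frame"].astype(int); m=((f.min(2)>130)&(f[...,0]-f[...,2]>8)).astype(np.uint8)
    k,l,st,ce=cv2.connectedComponentsWithStats(m); i=l[int(uv[1]/1.5),int(uv[0]/1.5)]
    print(nm,i,st[i],ce[i])
# roof
def show(z0,z1):
    for nm,P in(("top",PT),("side",PS)):
        m=(P[...,2]>z0)&(P[...,2]<z1)&(P[...,0]>.3)&(P[...,0]<.66)&(P[...,1]<-.0)&(P[...,1]>-.25)
        m=cv2.morphologyEx(m.astype(np.uint8),cv2.MORPH_OPEN,np.ones((3,3)))>0
        q=P[m]; 
        if len(q)<10: print(nm,len(q));continue
        b=cv2.minAreaRect(q[:,:2].astype(np.float32)); print(nm,z0,len(q),"z",np.median(q[:,2]).round(4),np.round(b[0],4),np.round(b[1],4),b[2],np.round(cv2.boxPoints(b),3).tolist())
show(.066,.08)
# corner clicks in top image (768 px)
for nm,z,L in(("roof",.073,[(463,180),(545,193),(527,284),(446,268)]),("ledge",.003,[(446,268),(428,347),(504,361),(524,284)])):
    print(nm,[onplane(T,u/1.5,v/1.5,z)[:2].round(3).tolist() for u,v in L])
a=T["frame"][110:255,190:370]; b=S["frame"][110:260,180:320]
a=cv2.resize(a,(540,435),interpolation=3); b=cv2.resize(b,(0,0),fx=435/150*.64,fy=435/150*.64); b=cv2.copyMakeBorder(b,0,435-b.shape[0],0,0,0)
cv2.imwrite("pics/crop1.png",np.hstack([a,b])[...,::-1])
E
```

```text
plug top z [0.044 0.046 0.048] c [0.5859 0.1902] r 0.0208 224
plug side z [0.041 0.045 0.047] c [0.5872 0.1891] r 0.022 193
blue top z [0.045 0.046 0.048] c [0.5434 0.1086] r 0.0206 214
blue side z [0.041 0.046 0.047] c [0.5444 0.109 ] r 0.0215 172
tin top z [0.021 0.023 0.024] c [0.4599 0.1656] r 0.031 512
tin side z [0.021 0.022 0.024] c [0.4619 0.1663] r 0.0317 463
vial top z [0.047 0.049 0.051] c [0.5194 0.3122] r 0.0101 55
vial side z [0.035 0.048 0.05 ] c [0.5196 0.3121] r 0.0104 79
top 320 [214 175  19  20 263] [223.3460076  184.58935361]
side 32 [210 210  21  28 492] [220.30487805 223.60162602]
top 0.066 1535 z 0.0726 [ 0.6214 -0.0567] [0.1163 0.0798] 86.73936462402344 [[0.578000009059906, -0.1120000034570694], [0.6579999923706055, -0.11699999868869781], [0.6650000214576721, -0.0010000000474974513], [0.5849999785423279, 0.004000000189989805]]
side 0.066 638 z 0.0732 [ 0.6215 -0.0568] [0.1155 0.0789] 87.97879028320312 [[0.5799999833106995, -0.11299999803304672], [0.6589999794960022, -0.11599999666213989], [0.6629999876022339, -0.0], [0.5839999914169312, 0.0020000000949949026]]
roof [[0.733, -0.006], [0.715, -0.132], [0.574, -0.103], [0.596, 0.019]]
ledge [[0.608, 0.011], [0.479, 0.039], [0.459, -0.083], [0.584, -0.116]]
```

View pics/crop1.png

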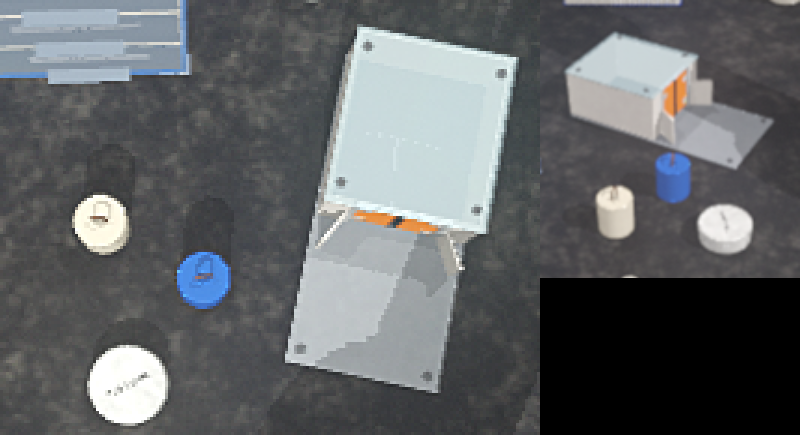

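The crop shows the cream plug with its brown loop at (101,222), clearly apart from the blue one at (204,278). The hutch opens toward the robot, and the ledge's front corners are at (285,362) and (438,391).

Both views put the plug at (0.586, 0.190), with its top at 45 mm. The hutch axis is about -10.2° in yaw, the doorway is near (0.590, -0.043), and the sizes match the text. I'll turn the tool first.

Call:
servo_tool(
  motion=[
    [[0,0,0,10],[0,0,0,10],[0,0,0,10]],
  ],
  claw=0.5,
  newtons=15,
)

```text
time_s: 0.48
ee_pos: [0.2135, -0.5872, 0.2131]
tcp_rot: [-0.0, 0.996, -0.09, -0.0]
ft_force: [0.0, 1.0, -0.6]
opening: 0.0712
finger_force: 0.0
```

```bash
cat >> h.py <<'E'
def go(x,y,z):
    o=r.get_obs(); M=mat(o["tcp_rot"]); d=M.T@(np.array([x,y,z])-o["ee_pos"]); print("t",round(float(o["time_s"]),2),"pos",np.round(o["ee_pos"],4),"toolx az",np.degrees(np.arctan2(M[1,0],M[0,0])).round(1),"tool z",M[:,2].round(3),"shift mm",(d*1000).round(1),"rows",np.ceil(abs(d).max()/.0625))
    print(" q",np.round(o["joint_pos"],2)); return d
E
python3 - <<'E'
from h import *
go(.586,.19,.213)
T=np.load("top.npy",allow_pickle=True).item();S=np.load("side.npy",allow_pickle=True).item()
for nm,c in(("top",T),("side",S)):
    P=cloud(c)
    for z0,z1,nn in((.066,.08,"roof"),):
        m=(P[...,2]>z0)&(P[...,2]<z1)&(P[...,0]>.5)&(P[...,0]<.78)&(P[...,1]<.05)&(P[...,1]>-.2)
        m=cv2.morphologyEx(m.astype(np.uint8),cv2.MORPH_OPEN,np.ones((3,3)))
        k,l,st,_=cv2.connectedComponentsWithStats(m); m=l==1+st[1:,4].argmax()
        q=P[m]; b=cv2.minAreaRect(q[:,:2].astype(np.float32)); print(nm,nn,np.median(q[:,2]).round(4),np.round(b[0],4),np.round(b[1],4),b[2])
# ledge by colour: grey lighter than bench, top view
for (a,b) in(((285,362),(438,391)),((324,203),(487,235)),((358,27),(518,58))):
    z=.003 if a[1]>300 else .073
    p=[onplane(T,190+u/3,110+v/3,z)[:2] for u,v in(a,b)]; d=p[0]-p[1]; print(np.round(p,4).tolist(),"mid",np.mean(p,0).round(4),"w",np.linalg.norm(d).round(4),"yaw",np.degrees(np.arctan2(-d[0],d[1])).round(1))
E
```

```text
t 0.47 pos [ 0.2135 -0.5872  0.2131] toolx az -10.3 tool z [-0.     0.001 -1.   ] shift mm [ 2.269e+02 -8.315e+02  5.000e-01] rows 14.0
 q [ 1.1   0.42  0.09  1.62 -0.04  1.11 -0.55]
top roof 0.0726 [ 0.6585 -0.055 ] [0.1247 0.1404] 79.39766693115234
side roof 0.0732 [ 0.6592 -0.0559] [0.1321 0.142 ] 79.75438690185547
[[0.4804, 0.0398], [0.46, -0.0826]] mid [ 0.4702 -0.0214] w 0.1241 yaw -9.5
[[0.5979, 0.0175], [0.5763, -0.105]] mid [ 0.5871 -0.0438] w 0.1244 yaw -10.0
[[0.7356, -0.0076], [0.7138, -0.1302]] mid [ 0.7247 -0.0689] w 0.1245 yaw -10.1
```

Call:
servo_tool(
  motion=[
    [[0.015,-0.055,0,0],[0.015,-0.055,0,0],[0.015,-0.055,0,0],[0.015,-0.055,0,0],[0.015,-0.055,0,0],[0.015,-0.055,0,0],[0.015,-0.055,0,0],[0.015,-0.055,0,0],[0.015,-0.055,0,0],[0.015,-0.055,0,0],[0.015,-0.055,0,0],[0.015,-0.055,0,0]],
  ],
)

```text
time_s: 1.98
ee_pos: [0.5061, 0.033, 0.2134]
tcp_rot: [0.0, 0.996, -0.087, -0.0]
ft_force: [0.1, -1.4, 0.2]
opening: 0.07
finger_force: 0.0
```

```bash
python3 -c "
from h import *
go(.586,.19,.10)"
```

```text
t 1.98 pos [0.5061 0.033  0.2134] toolx az -10.0 tool z [-0. -0. -1.] shift mm [  51.3 -168.6  113.4] rows 3.0
 q [ 0.22  0.23 -0.39  1.89  0.1   1.04 -1.96]
```

Call:
servo_tool(
  motion=[
    [[0.017,-0.056,0.02,0],[0.017,-0.056,0.03,0],[0.0173,-0.0566,0.04,0],[0,0,0.0234,0],[0,0,0,0]],
  ],
)

```text
time_s: 2.6
ee_pos: [0.5795, 0.1791, 0.1046]
tcp_rot: [0.001, 0.996, -0.087, -0.002]
ft_force: [-1.4, -0.8, 0.5]
opening: 0.0703
finger_force: 0.0
```

```bash
python3 -c "
from h import *
go(.586,.19,.014)"
```

```text
t 2.6 pos [0.5795 0.1791 0.1046] toolx az -10.0 tool z [-0.004 -0.001 -1.   ] shift mm [  4.8 -12.   90.6] rows 2.0
 q [-0.05  0.54 -0.4   1.74  0.26  0.92 -2.3 ]
```

Call:
servo_tool(
  motion=[
    [[0.005,-0.012,0.02,0],[0,0,0.025,0],[0,0,0.025,0],[0,0,0.02,0],[0,0,0,0]],
  ],
)

```text
time_s: 3.22
ee_pos: [0.5875, 0.1895, 0.0161]
tcp_rot: [0.0, 0.996, -0.088, -0.001]
ft_force: [0.2, 0.3, 0.5]
opening: 0.07
finger_force: 0.0
```

```bash
python3 -c "
from h import *
go(.586,.19,.014)"
```

```text
t 3.23 pos [0.5875 0.1895 0.0161] toolx az -10.0 tool z [-0.001 -0.001 -1.   ] shift mm [-1.5 -0.2  2.1] rows 1.0
 q [-0.1   0.67 -0.36  1.75  0.32  0.78 -2.36]
```

Centred within 1.5 mm. Close on it.

Call:
servo_tool(
  motion=[
    [[-0.001,0,0.001,0],[0,0,0,0],[0,0,0,0],[0,0,0,0],[0,0,0,0],[0,0,0,0]],
  ],
  claw=-1,
  newtons=15,
)

```text
time_s: 3.98
ee_pos: [0.5871, 0.1903, 0.016]
tcp_rot: [-0.0, 0.996, -0.087, 0.0]
ft_force: [-1.6, -1.7, 6.7]
opening: 0.0401
finger_force: 15.0
```

Call:
servo_tool(
  motion=[
    [[0,0,-0.02,0],[0,0,-0.04,0],[0,0,-0.035,0],[0,0,0,0]],
  ],
)

```text
time_s: 4.47
ee_pos: [0.5883, 0.191, 0.1143]
tcp_rot: [-0.001, 0.996, -0.087, 0.002]
ft_force: [-0.1, 0.2, -1.9]
opening: 0.04
finger_force: 15.0
```

```bash
python3 -c "
from h import *
go(.534,-.0335,.111)"
```

```text
t 4.47 pos [0.5883 0.191  0.1143] toolx az -10.0 tool z [ 0.005  0.001 -1.   ] shift mm [-14.4 230.5   2.7] rows 4.0
 q [-0.06  0.54 -0.41  1.71  0.26  0.94 -2.31]
```

Call:
servo_tool(
  motion=[
    [[-0.002,0.03,0,0],[-0.003,0.04,0,0],[-0.003,0.04,0,0],[-0.003,0.04,0,0],[-0.002,0.04,0,0],[-0.001,0.03,0,0],[0,0.01,0,0],[0,0,0,0]],
  ],
)

```text
time_s: 5.48
ee_pos: [0.533, -0.0336, 0.1105]
tcp_rot: [-0.0, 0.996, -0.088, -0.0]
ft_force: [0.6, 0.1, -0.6]
opening: 0.0405
finger_force: 15.0
```

```bash
python3 -c "
from h import *
go(.534,-.0335,.019)"
```

```text
t 5.47 pos [ 0.533  -0.0336  0.1105] toolx az -10.0 tool z [-0.  0. -1.] shift mm [ 1.  -0.2 91.5] rows 2.0
 q [ 0.32  0.41 -0.38  1.92  0.2   0.85 -1.91]
```

Call:
servo_tool(
  motion=[
    [[0,0,0.03,0],[0,0,0.03,0],[0,0,0.02,0],[0,0,0.008,0],[0,0,0.002,0],[0,0,0.001,0],[0,0,0,0]],
  ],
)

```text
time_s: 6.35
ee_pos: [0.5334, -0.0337, 0.0201]
tcp_rot: [-0.0, 0.996, -0.087, 0.0]
ft_force: [0.7, 0.8, -1.1]
opening: 0.0403
finger_force: 15.0
```

Call:
servo_tool(
  motion=[
    [[0,0,0.001,0],[0,0,0.0005,0],[0,0,0,0]],
  ],
)

```text
time_s: 6.72
ee_pos: [0.5334, -0.0338, 0.0189]
tcp_rot: [0.0, 0.996, -0.087, 0.0]
ft_force: [-4.5, 1.4, 15.4]
opening: 0.0402
finger_force: 15.0
```

Contact with the ledge; release.

Call:
servo_tool(
  motion=[
    [[0,0,0,0],[0,0,0,0],[0,0,0,0],[0,0,-0.03,0],[0,0,-0.05,0],[0,0,-0.05,0],[0,0,-0.05,0],[0,0,0,0]],
  ],
  claw=0.4,
)

```text
time_s: 7.72
ee_pos: [0.5347, -0.0338, 0.2015]
tcp_rot: [0.0, 0.996, -0.087, 0.003]
ft_force: [-0.2, -0.3, -1.2]
opening: 0.0657
finger_force: 0.0
```

```bash
python3 -c "
from h import *
go(.6,-.045,.4)
c=vision.camera('side');cv2.imwrite('pics/s2.png',cv2.resize(c['frame'][100:260,150:350][...,::-1],(800,640))[:600])
P=cloud(c);q=P[(np.hypot(P[...,0]-.534,P[...,1]+.0335)<.035)&(P[...,2]>.042)&(P[...,2]<.055)]
print(cv2.minEnclosingCircle(q[:,:2].astype(np.float32)),np.percentile(q[:,2],[50,90]))
"
```

```text
t 7.72 pos [ 0.5347 -0.0338  0.2015] toolx az -10.0 tool z [ 0.006 -0.001 -1.   ] shift mm [  67.4   -0.3 -198.1] rows 4.0
 q [ 0.36  0.29 -0.42  1.84  0.14  1.03 -1.86]
((0.5337451100349426, -0.032260242849588394), 0.02170960046350956) [0.04782945 0.04942443]
```

View pics/s2.png

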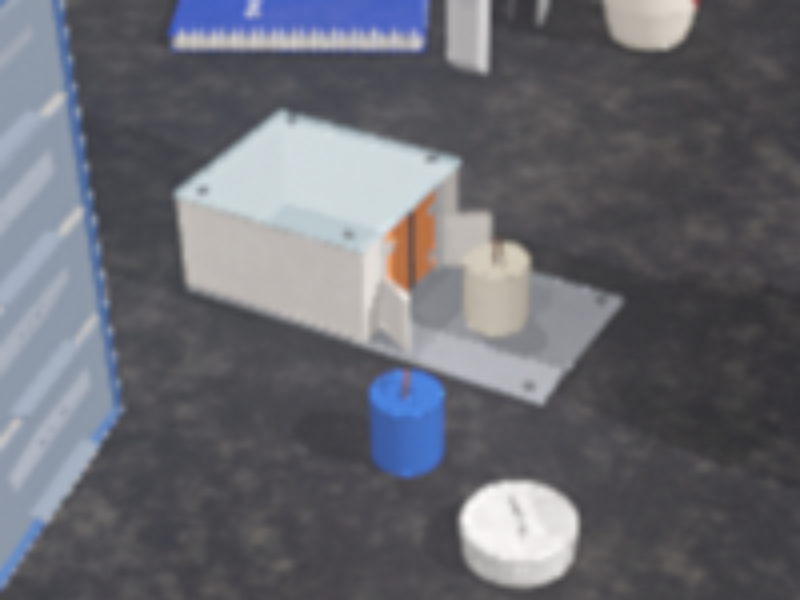

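The picture shows the cream plug standing upright on the ledge at (495,290), with the flaps shut at (412,240). The moves include no tilt, so I have to get the lean from the arm's limits. High up, joint 6 reaches its 2 rad limit, which should tip the tool outward, and what isn't reached isn't made up. I'll try that in free space.

Call:
servo_tool(
  motion=[
    [[0,0,-0.05,0],[0,0,-0.05,0],[0,0,-0.06,0],[0,0,-0.06,0],[0,0,-0.06,0],[0,0,-0.06,0],[0,0,0,0]],
  ],
  claw=-1,
)

```text
time_s: 8.65
ee_pos: [0.5341, -0.0337, 0.5403]
tcp_rot: [-0.0, 0.996, -0.087, 0.002]
ft_force: [0.8, -0.2, -1.4]
opening: 0.0011
finger_force: 0.0
```

```bash
python3 -c "
from h import *
go(.6,-.045,.4)"
```

```text
t 8.65 pos [ 0.5341 -0.0337  0.5403] toolx az -10.0 tool z [ 0.004  0.    -1.   ] shift mm [ 66.3  -0.2 140.6] rows 3.0
 q [ 0.36  0.16 -0.43  1.25  0.07  1.74 -1.8 ]
```

Call:
servo_tool(
  motion=[
    [[0,0,-0.05,0],[0,0,-0.05,0],[0,0,-0.05,0],[0,0,-0.05,0],[0,0,-0.05,0],[0,0,-0.05,0]],
  ],
)

```text
time_s: 9.4
ee_pos: [0.5268, -0.033, 0.6766]
tcp_rot: [0.002, 0.996, -0.088, 0.027]
ft_force: [1.1, 0.4, -0.7]
opening: 0.0004
finger_force: 0.0
```

```bash
python3 -c "
from h import *
go(.6,-.045,.4)"
```

```text
t 9.4 pos [ 0.5268 -0.033   0.6766] toolx az -10.2 tool z [ 0.054 -0.008 -0.999] shift mm [ 59.1  -0.7 280.3] rows 5.0
 q [-0.27  0.19  0.37  0.91 -0.07  2.   -1.68]
```

The tool is now tilting outward in the right direction (3°, along the hutch axis). Continue.

Call:
servo_tool(
  motion=[
    [[0,0,-0.06,0],[0,0,-0.06,0],[0,0,-0.06,0],[0,0,-0.06,0],[0,0,-0.06,0],[0,0,-0.06,0]],
  ],
)

```text
time_s: 10.15
ee_pos: [0.4595, -0.0273, 0.7994]
tcp_rot: [-0.002, 0.984, -0.087, 0.156]
ft_force: [-0.3, 0.8, -0.4]
opening: 0.0004
finger_force: 0.0
```

```bash
python3 -c "
from h import *
go(.6,-.045,.4)"
```

```text
t 10.15 pos [ 0.4595 -0.0273  0.7994] toolx az -10.4 tool z [ 0.308 -0.023 -0.951] shift mm [ 11.8   5.9 423.5] rows 7.0
 q [-0.86  0.01  0.86  0.82  0.02  2.   -1.74]
```

Call:
servo_tool(
  motion=[
    [[0,0,-0.06,0],[0,0,-0.06,0],[0,0,-0.06,0],[0,0,-0.06,0],[0,0,-0.06,0]],
  ],
)

```text
time_s: 10.78
ee_pos: [0.4363, -0.0359, 0.8256]
tcp_rot: [-0.011, 0.979, -0.087, 0.185]
ft_force: [0.5, -0.7, 0.1]
opening: 0.0006
finger_force: 0.0
```

```bash
python3 -c "
from h import *
go(.6,-.045,.4)"
```

```text
t 10.78 pos [ 0.4363 -0.0359  0.8256] toolx az -10.8 tool z [ 0.364 -0.012 -0.931] shift mm [ -1.6   4.1 456. ] rows 8.0
 q [-0.02 -0.02  0.03  0.78  0.01  2.   -1.74]
```

Call:
servo_tool(
  motion=[
    [[0.03,0,-0.06,0],[0.03,0,-0.06,0],[0.03,0,-0.06,0],[0.03,0,-0.06,0],[0.03,0,-0.06,0],[0.03,0,-0.06,0]],
  ],
)

```text
time_s: 11.52
ee_pos: [0.4233, -0.057, 0.9526]
tcp_rot: [-0.016, 0.941, -0.084, 0.326]
ft_force: [0.3, 0.3, -0.1]
opening: 0.0001
finger_force: 0.0
```

```bash
python3 -c "
from h import *
go(.6,-.045,.4)"
```

```text
t 11.53 pos [ 0.4233 -0.057   0.9526] toolx az -12.3 tool z [ 0.617 -0.024 -0.787] shift mm [-203.4    9.2  543.4] rows 9.0
 q [-0.35  0.01  0.45  0.46 -0.05  2.   -1.68]
```

Tilted 38°, as asked. Next, work out the descent to behind the plug.

```bash
python3 -c "
from h import *
d=go(.472,-.022,.20); print((d*1000/14).round(2))
M=mat(r.get_obs()['tcp_rot']);print(M.round(3)); print('down 10mm',(M.T@[0,0,-10]).round(2),'a 10mm',(M.T@[9.84,-1.77,0]).round(2))"
```

```text
t 11.53 pos [ 0.4233 -0.057   0.9526] toolx az -12.3 tool z [ 0.617 -0.024 -0.787] shift mm [-428.5   22.5  621.1] rows 10.0
 q [-0.35  0.01  0.45  0.46 -0.05  2.   -1.68]
[-30.61   1.61  44.37]
[[ 0.773 -0.148  0.617]
 [-0.169 -0.985 -0.024]
 [ 0.612 -0.085 -0.787]]
down 10mm [-6.12  0.85  7.87] a 10mm [7.9  0.29 6.11]
```

Call:
servo_tool(
  motion=[
    [[-0.03,0.0016,0.044,0],[-0.03,0.0016,0.044,0],[-0.03,0.0016,0.044,0],[-0.03,0.0016,0.044,0],[-0.03,0.0016,0.044,0],[-0.03,0.0016,0.044,0],[-0.03,0.0016,0.044,0],[-0.03,0.0016,0.044,0],[-0.03,0.0016,0.044,0]],
  ],
)

```text
time_s: 12.65
ee_pos: [0.4597, -0.0386, 0.6105]
tcp_rot: [-0.021, 0.945, -0.084, 0.316]
ft_force: [1.1, -0.0, 0.5]
opening: 0.0007
finger_force: 0.0
```

```bash
python3 -c "
from h import *
d=go(.472,-.022,.15); print((d*1000/7).round(2))"
```

```text
t 12.65 pos [ 0.4597 -0.0386  0.6105] toolx az -12.3 tool z [ 0.601 -0.014 -0.799] shift mm [-266.9   24.5  375. ] rows 7.0
 q [ 0.21 -0.39 -0.11  1.7  -0.09  1.18 -1.65]
[-38.12   3.49  53.57]
```

```bash
python3 -c "
from h import *
d=go(.50,-.027,.20); print((d*1000/9).round(2))"
```

```text
t 12.65 pos [ 0.4597 -0.0386  0.6105] toolx az -12.3 tool z [ 0.601 -0.014 -0.799] shift mm [-214.3   20.7  352. ] rows 6.0
 q [ 0.21 -0.39 -0.11  1.7  -0.09  1.18 -1.65]
[-23.81   2.3   39.11]
```

Call:
servo_tool(
  motion=[
    [[-0.015,0.002,0.039,0],[-0.02,0.002,0.039,0],[-0.024,0.002,0.039,0],[-0.026,0.002,0.039,0],[-0.026,0.002,0.039,0],[-0.026,0.002,0.039,0]],
  ],
)

```text
time_s: 13.4
ee_pos: [0.4896, -0.0293, 0.3398]
tcp_rot: [-0.021, 0.945, -0.083, 0.316]
ft_force: [1.2, -0.3, 0.4]
opening: 0.0005
finger_force: 0.0
```

```bash
python3 -c "
from h import *
d=go(.48,-.023,.10); print((d*1000/7).round(2))"
```

```text
t 13.4 pos [ 0.4896 -0.0293  0.3398] toolx az -12.2 tool z [ 0.6   -0.012 -0.8  ] shift mm [-150.9   17.4  186. ] rows 3.0
 q [ 0.19 -0.29 -0.17  2.23 -0.08  0.56 -1.67]
[-21.55   2.48  26.57]
```

Call:
servo_tool(
  motion=[
    [[-0.021,0.0025,0.0265,0],[-0.021,0.0025,0.0265,0],[-0.021,0.0025,0.0265,0],[-0.021,0.0025,0.0265,0],[-0.021,0.0025,0.0265,0],[0,0,0,0]],
  ],
)

```text
time_s: 14.15
ee_pos: [0.4844, -0.0281, 0.2083]
tcp_rot: [-0.018, 0.945, -0.082, 0.315]
ft_force: [-0.3, -0.6, -0.1]
opening: 0.0006
finger_force: 0.0
```

```bash
python3 -c "
from h import *
d=go(.48,-.023,.022); print((d*1000).round(2))"
```

```text
t 14.15 pos [ 0.4844 -0.0281  0.2083] toolx az -12.0 tool z [ 0.598 -0.018 -0.801] shift mm [-114.7   11.7  146.5] rows 3.0
 q [-0.03 -0.11 -0.    2.43  0.19  0.19 -1.95]
[-114.67   11.66  146.53]
```

The wrist is close to its lower limit (j6 at 0.19) at this height. I'll fit a quick kinematic model to the logged poses to see which arm configuration reaches the push pose.

```bash
cat > fk.py <<'E'
from h import *
from scipy.optimize import least_squares
D=[# q, pos, quat
([1.181,.418,-.01,1.614,.005,1.111,-.053],[.213,-.587,.213],[-.001,.985,.174,0]),
([1.1,.42,.09,1.62,-.04,1.11,-.55],[.2135,-.5872,.2131],[0,.996,-.09,0]),
([.22,.23,-.39,1.89,.1,1.04,-1.96],[.5061,.033,.2134],[0,.996,-.087,0]),
([-.05,.54,-.4,1.74,.26,.92,-2.3],[.5795,.1791,.1046],[.001,.996,-.087,-.002]),
([-.1,.67,-.36,1.75,.32,.78,-2.36],[.5875,.1895,.0161],[0,.996,-.088,-.001]),
([.32,.41,-.38,1.92,.2,.85,-1.91],[.533,-.0336,.1105],[0,.996,-.088,0]),
([.36,.29,-.42,1.84,.14,1.03,-1.86],[.5347,-.0338,.2015],[0,.996,-.087,.003]),
([.36,.16,-.43,1.25,.07,1.74,-1.8],[.5341,-.0337,.5403],[0,.996,-.087,.002]),
([-.27,.19,.37,.91,-.07,2.,-1.68],[.5268,-.033,.6766],[.002,.996,-.088,.027]),
([-.86,.01,.86,.82,.02,2.,-1.74],[.4595,-.0273,.7994],[-.002,.984,-.087,.156]),
([-.02,-.02,.03,.78,.01,2.,-1.74],[.4363,-.0359,.8256],[-.011,.979,-.087,.185]),
([-.35,.01,.45,.46,-.05,2.,-1.68],[.4233,-.057,.9526],[-.016,.941,-.084,.326]),
([.21,-.39,-.11,1.7,-.09,1.18,-1.65],[.4597,-.0386,.6105],[-.021,.945,-.084,.316]),
([.19,-.29,-.17,2.23,-.08,.56,-1.67],[.4896,-.0293,.3398],[-.021,.945,-.083,.316]),
([-.03,-.11,0,2.43,.19,.19,-1.95],[.4844,-.0281,.2083],[-.018,.945,-.082,.315])]
Rz=lambda t:R.from_euler('z',t).as_matrix(); Ry=lambda t:R.from_euler('y',t).as_matrix()
LO=np.array([-2.81,-.39,-1.27,.06,-1.19,.19,-2.82]);HI=np.array([2.81,2.02,1.25,2.57,4.33,2,2.82])
def fk(q,p):
    d1,L1,a,L2,b,L3,y0,c2,s3,s5,s7=p
    A=Rz(-q[0])@Ry(q[1])@Rz(s3*q[2]); x=np.array([0,0,d1])+A@[a,0,L1]
    A=A@Ry(q[3])@Rz(s5*q[4]); x=x+A@[b-a,0,L2]   # offset elbow
    A=A@Ry(q[5]); x=x+A@[c2,0,L3]
    return x,A@Rz(s7*q[6]+y0)
def err(x,A,pos,M): return np.r_[(x-pos),.2*R.from_matrix(A.T@M).as_rotvec()]
def fit():
    best=None
    for s in np.ndindex(2,2,2):
        s=2*np.array(s)-1
        for y in(0,np.pi/2,np.pi,-np.pi/2):
            f=lambda p:np.concatenate([err(*fk(q,np.r_[p,s]),np.array(x),mat(m)) for q,x,m in D])
            o=least_squares(f,[.3,.4,0,.4,0,.25,y,0])
            if best is None or o.cost<best[0]: best=(o.cost,np.r_[o.x,s],o.fun)
    return best
if __name__=="__main__":
    o=r.get_obs(); b=fit(); print(b[1].round(3),"rms mm,",(np.abs(b[2].reshape(-1,6))*1000).max(1).round(0)); np.save("p.npy",b[1])
E
python3 fk.py
```

```text
[ 0.292  0.549  0.031  0.468  0.04   0.355  1.572  0.044 -1.    -1.
 -1.   ] rms mm, [27. 31. 20. 15. 17. 16. 20. 27. 32. 25. 28. 31. 34. 37. 20.]
```

```bash
sed -i 's/    A=A@Ry(q\[3\])@Rz(s5\*q\[4\]).*/    A=A@Ry(q[3]); x=x+A@[b,0,L2]; A=A@Rz(s5*q[4])/' fk.py; python3 fk.py
```

```text
[ 0.292  0.55   0.031  0.468  0.006  0.359  1.572  0.046 -1.    -1.
 -1.   ] rms mm, [27. 31. 21. 17. 20. 17. 21. 27. 32. 25. 28. 31. 34. 37. 21.]
```

```bash
python3 - <<'E'
from fk import *
p=np.load("p.npy")
for q,x,m in D: print((err(*fk(q,p),np.array(x),mat(m))*1000).round(0))
E
```

```text
[27. 13. -3.  0.  0. -1.]
[31. 18. -6. -1.  1. -0.]
[-7. 21.  7. -0. -0. -1.]
[-2. 17. -5.  1. -0.  1.]
[ 1. 20. -7.  0. -1.  1.]
[ 0. 17.  2.  0.  0.  0.]
[-1. 21.  8.  0. -1. -0.]
[-3. 27.  7.  0. -0. -1.]
[-6. 32.  2.  0.  0.  1.]
[-9. 25.  1.  0. -1. -1.]
[ 2. 28.  3. -0. -2. -2.]
[17. 31. -4. -1. -1.  1.]
[-3. 34.  3.  0. -1. -1.]
[-4. 37. -3.  0.  1.  2.]
[ 1. 21. -4.  0.  1. -0.]
```

```bash
cat > fk2.py <<'E'
from fk import *
def frames(q):
    A=Rz(-q[0]);F=[A]
    A=A@Ry(q[1])@Rz(-q[2]);F.append(A)
    A=A@Ry(q[3]);F.append(A)
    A=A@Rz(-q[4])@Ry(q[5]);F.append(A)
    return F,A@Rz(-q[6]+np.pi/2)
H=np.vstack([np.hstack(frames(q)[0]) for q,_,_ in D]); y=np.concatenate([x for _,x,_ in D])
w=1e-2
prior=np.r_[0,0,.3,0,0,.5,0,0,.45,0,0,.35]
off=np.linalg.lstsq(np.vstack([H,w*np.eye(12)]),np.r_[y,w*prior],rcond=None)[0]
def fk(q):
    F,A=frames(q); return np.hstack(F)@off,A
if __name__=="__main__":
    print(off.reshape(4,3).round(3),"max resid mm",np.abs(H@off-y).max()*1000)
E
cat > ik.py <<'E'
from fk2 import *
def ik(pos,M,q0,wt=.2):
    best=None
    rng=np.random.default_rng(0)
    for i in range(25):
        s=np.clip(q0,LO+.01,HI-.01) if i==0 else rng.uniform(LO+.02,HI-.02)
        o=least_squares(lambda q:err(*fk(q),pos,M),s,bounds=(LO,HI),max_nfev=100)
        if best is None or o.cost<best.cost-1e-7: best=o
    return best.x,np.sqrt(2*best.cost)
def tool(tilt,lean_az,flip=0):  # tool x in lean plane
    l,t=np.radians(lean_az),np.radians(tilt); z=np.array([np.sin(t)*np.cos(l),np.sin(t)*np.sin(l),-np.cos(t)])
    x=np.array([np.cos(t)*np.cos(l),np.cos(t)*np.sin(l),np.sin(t)])
    if flip:x=-x
    return np.c_[x,np.cross(z,x),z]
if __name__=="__main__":
    for tilt in(25,35,40,45):
      for flip in(0,1):
        for s in(-.11,-.04,.02):   # TCP past doorway along axis
            p=np.array([.593,-.044,.022])+s*np.array([.984,-.177,0])
            q,e=ik(p,tool(tilt,-8,flip),np.array([0,.3,0,1.9,.2,.5,-1.7])); print(tilt,flip,s,"err",round(e*1000,1),q.round(2))
E
python3 fk2.py; time python3 ik.py
```

```text
[[-0.    -0.014  0.291]
 [ 0.002 -0.009  0.501]
 [-0.001 -0.009  0.468]
 [ 0.001  0.001  0.327]] max resid mm 4.770166300875456
25 0 -0.11 err 0.0 [ 0.15  0.38 -0.25  2.41  1.92  0.19  2.62]
25 0 -0.04 err 5.6 [-0.52  0.52  0.57  2.3   4.33  0.19  0.13]
25 0 0.02 err 0.0 [ 0.21  0.52 -0.26  2.11  1.14  0.2  -2.79]
25 1 -0.11 err 0.0 [ 0.23  0.39 -0.34  2.41  1.86  0.22 -0.45]
25 1 -0.04 err 0.0 [ 0.24  0.46 -0.31  2.25  1.51  0.2  -0.04]
25 1 0.02 err 0.0 [ 0.68  0.68 -0.84  2.1   1.48  0.51  0.17]
35 0 -0.11 err 0.1 [-1.07  0.9   1.15  2.55  3.94  0.74  0.23]
35 0 -0.04 err 0.0 [ 0.05  0.47 -0.12  2.37  2.65  0.34  1.91]
35 0 0.02 err 0.0 [ 0.34  0.56 -0.43  2.23  2.25  0.36  2.43]
35 1 -0.11 err 0.0 [-0.17  0.42  0.06  2.53  2.83  0.41 -1.51]
35 1 -0.04 err 0.0 [ 0.02  0.47 -0.1   2.37  2.67  0.34 -1.26]
35 1 0.02 err 0.0 [ 0.04  0.52 -0.08  2.24  2.61  0.26 -1.17]
40 0 -0.11 err 0.0 [ 0.2   0.48 -0.36  2.56  2.64  0.65  1.89]
40 0 -0.04 err 0.0 [ 0.14  0.51 -0.23  2.42  2.69  0.52  1.89]
40 0 0.02 err 0.0 [-0.79  0.81  0.91  2.31  3.79  0.58  0.45]
40 1 -0.11 err 0.0 [ 0.04  0.47 -0.19  2.57  2.73  0.62 -1.38]
40 1 -0.04 err 0.0 [ 0.05  0.5  -0.14  2.42  2.75  0.5  -1.34]
40 1 0.02 err 0.0 [-0.1   0.55  0.08  2.29  2.92  0.39 -1.53]
45 0 -0.11 err 4.9 [ 0.98  1.1  -1.27  2.57  2.37  1.23  2.69]
45 0 -0.04 err 0.0 [ 0.17  0.56 -0.28  2.46  2.74  0.69  1.85]
45 0 0.02 err 0.0 [ 0.02  0.58 -0.07  2.33  2.85  0.57  1.72]
45 1 -0.11 err 4.9 [ 0.98  1.1  -1.27  2.57  2.37  1.23 -0.45]
45 1 -0.04 err 0.0 [ 0.04  0.55 -0.14  2.46  2.81  0.67 -1.41]
45 1 0.02 err 0.0 [-0.01  0.58 -0.05  2.33  2.87  0.57 -1.45]
real	0m36.145s
user	0m36.675s
sys	0m0.064s
```

The fit is good to 5 mm. The push pose is reachable at 35–45°, but only with joint 5 turned to about 2.7. From here joint 7's range allows that only if the tool is half-turned, which gives the same closed-finger shape. I'll raise a little and yaw by -180°.

Call:
servo_tool(
  motion=[
    [[0.018,0,-0.024,0],[0,0,0,-10.5],[0,0,0,-10.5],[0,0,0,-10.5],[0,0,0,-10.5],[0,0,0,-10.5],[0,0,0,-10.5],[0,0,0,-10.5],[0,0,0,-10.5]],
  ],
)

```text
time_s: 15.28
ee_pos: [0.4848, -0.0319, 0.2398]
tcp_rot: [0.199, 0.756, 0.572, 0.246]
ft_force: [0.1, 0.2, 0.5]
opening: 0.0005
finger_force: 0.0
```

Call:
servo_tool(
  motion=[
    [[0,0,0,-10.5],[0,0,0,-10.5],[0,0,0,-10.5],[0,0,0,-10.5],[0,0,0,-10.5],[0,0,0,-10.5],[0,0,0,-10.5],[0,0,0,-10.5],[0,0,0,-10.5]],
  ],
)

```text
time_s: 16.4
ee_pos: [0.4847, -0.0319, 0.24]
tcp_rot: [0.316, 0.093, 0.944, 0.021]
ft_force: [0.1, 0.3, 0.2]
opening: 0.0003
finger_force: 0.0
```

```bash
python3 -c "
from h import *
d=go(.5,-.025,.12); print((d*1000).round(2))"
```

```text
t 16.4 pos [ 0.4847 -0.0319  0.24  ] toolx az 166.4 tool z [ 0.601 -0.019 -0.799] shift mm [ 60.5  -2.6 104.9] rows 2.0
 q [-0.81 -0.28  0.69  2.41  0.71  0.38  0.71]
[ 60.46  -2.61 104.93]
```

Call:
servo_tool(
  motion=[
    [[0.012,0,0.02,0],[0.012,0,0.02,0],[0.012,0,0.02,0],[0.012,0,0.02,0],[0,0,0,0]],
  ],
)

```text
time_s: 17.02
ee_pos: [0.4912, -0.0273, 0.1778]
tcp_rot: [0.316, 0.097, 0.943, 0.021]
ft_force: [0.7, -0.0, 0.2]
opening: 0.0007
finger_force: 0.0
```

```bash
python3 -c "
from h import *
d=go(.5,-.025,.12); print((d*1000).round(2))"
```

```text
t 17.02 pos [ 0.4912 -0.0273  0.1778] toolx az 165.9 tool z [ 0.601 -0.022 -0.799] shift mm [27.8 -2.  51.5] rows 1.0
 q [-1.15 -0.15  1.08  2.48  1.12  0.19  0.28]
[27.84 -2.05 51.47]
```

Call:
servo_tool(
  motion=[
    [[0.007,0,0.013,0],[0.007,0,0.013,0],[0.007,0,0.013,0],[0.007,0,0.013,0],[0,0,0,0]],
  ],
)

```text
time_s: 17.65
ee_pos: [0.4758, -0.0194, 0.1536]
tcp_rot: [0.317, 0.1, 0.943, 0.015]
ft_force: [0.8, -0.5, -0.1]
opening: 0.0005
finger_force: 0.0
```

```bash
python3 -c "
from h import *
d=go(.5,-.025,.12); print((d*1000).round(2))"
```

```text
t 17.65 pos [ 0.4758 -0.0194  0.1536] toolx az 165.7 tool z [ 0.601 -0.035 -0.799] shift mm [ 0.  -4.3 41.6] rows 1.0
 q [-1.34 -0.13  1.25  2.53  1.57  0.19 -0.21]
[ 2.000e-02 -4.270e+00  4.159e+01]
```

Call:
servo_tool(
  motion=[
    [[0.002,-0.001,0.012,0],[0.002,-0.001,0.012,0],[0.002,-0.001,0.012,0],[0.002,-0.001,0.012,0],[0.002,0,0.012,0],[0,0,0,0]],
  ],
)

```text
time_s: 18.4
ee_pos: [0.4687, -0.0157, 0.146]
tcp_rot: [0.318, 0.102, 0.943, 0.009]
ft_force: [-0.0, 0.3, 1.0]
opening: 0.0004
finger_force: 0.0
```

```bash
python3 -c "
from h import *
d=go(.48,-.022,.08); print((d*1000).round(2))"
```

```text
t 18.4 pos [ 0.4687 -0.0157  0.146 ] toolx az 165.8 tool z [ 0.601 -0.048 -0.798] shift mm [29.5 -9.5 59.7] rows 1.0
 q [-1.37 -0.09  1.25  2.55  1.73  0.19 -0.4 ]
[29.46 -9.46 59.72]
```

```bash
python3 - <<'E'
from ik import *
o=r.get_obs(); M=mat(o["tcp_rot"]); q0=np.array(o["joint_pos"])
x,A=fk(q0); print("fk check mm",((x-o["ee_pos"])*1000).round(1))
def track(path,q):
    for p in path:
        s=least_squares(lambda z:np.r_[err(*fk(z),np.array(p),M),.01*(z-q)],np.clip(q,LO+1e-4,HI-1e-4),bounds=(LO,HI)); q=s.x
        e=err(*fk(q),np.array(p),M); print(np.round(p,3),"pos err",(e[:3]*1000).round(0),"rot deg",np.degrees(e[3:]/.2).round(1),q.round(2))
lin=lambda a,b,n:[np.array(a)+(np.array(b)-a)*t for t in np.linspace(0,1,n+1)[1:]]
a=o["ee_pos"]
print("fwd then down"); track(lin(a,[.56,-.03,.15],4)+lin([.56,-.03,.15],[.55,-.03,.10],3)+lin([.55,-.03,.1],[.48,-.022,.03],5),q0)
print("down"); track(lin(a,[.48,-.022,.03],6),q0)
E
```

```text
fk check mm [ 1.5 -2.6  0.4]
fwd then down
[ 0.492 -0.019  0.147] pos err [-7.  1.  8.] rot deg [-1.2  0.7 -0. ] [-1.37 -0.06  1.25  2.52  1.62  0.19 -0.31]
[ 0.514 -0.023  0.148] pos err [-14.   3.  17.] rot deg [-2.5  1.  -0. ] [-1.37 -0.03  1.25  2.48  1.44  0.19 -0.15]
[ 0.537 -0.026  0.149] pos err [-1.  3.  1.] rot deg [-3.9  0.9  0. ] [-0.24  0.12  0.11  2.39  1.58  0.19 -0.33]
[ 0.56 -0.03  0.15] pos err [ 0.  1. -1.] rot deg [-1.3  0.5 -0. ] [ 0.33  0.18 -0.43  2.33  1.58  0.19 -0.24]
[ 0.557 -0.03   0.133] pos err [0. 0. 0.] rot deg [-0.2 -0.3  0. ] [ 0.43  0.22 -0.52  2.34  1.74  0.19 -0.37]
[ 0.553 -0.03   0.117] pos err [0. 0. 0.] rot deg [-0.2 -0.3  0. ] [ 0.5   0.27 -0.61  2.35  1.93  0.24 -0.54]
[ 0.55 -0.03  0.1 ] pos err [0. 0. 0.] rot deg [-0.1 -0.2  0. ] [ 0.56  0.33 -0.67  2.37  2.06  0.3  -0.66]
[ 0.536 -0.028  0.086] pos err [0. 0. 0.] rot deg [-0.1 -0.1  0. ] [ 0.6   0.36 -0.73  2.41  2.16  0.36 -0.75]
[ 0.522 -0.027  0.072] pos err [0. 0. 0.] rot deg [-0.  -0.1  0. ] [ 0.63  0.4  -0.77  2.44  2.24  0.42 -0.82]
[ 0.508 -0.025  0.058] pos err [0. 0. 0.] rot deg
[... 254 characters left out ...]
2.54  2.4   0.62 -0.95]
down
[ 0.471 -0.017  0.127] pos err [-7.  2. 12.] rot deg [-1.5 -0.   0. ] [-1.39 -0.04  1.25  2.57  1.82  0.19 -0.54]
[ 0.472 -0.018  0.107] pos err [-1.  2.  2.] rot deg [-2.   0.1  0.1] [-0.67  0.13  0.54  2.57  2.54  0.19 -1.32]
[ 0.474 -0.019  0.088] pos err [-0.  1.  1.] rot deg [-0.6 -0.1  0. ] [-0.41  0.2   0.31  2.57  2.85  0.26 -1.61]
[ 0.476 -0.02   0.069] pos err [0. 0. 0.] rot deg [-0.2 -0.1  0. ] [-0.31  0.27  0.22  2.57  2.95  0.33 -1.7 ]
[ 0.478 -0.021  0.049] pos err [0. 0. 0.] rot deg [-0.1 -0.   0. ] [-0.27  0.34  0.18  2.57  2.99  0.4  -1.74]
[ 0.48  -0.022  0.03 ] pos err [0. 0. 0.] rot deg [-0. -0.  0.] [-0.24  0.41  0.16  2.57  3.02  0.47 -1.77]
```

Call:
servo_tool(
  motion=[
    [[0.018,-0.001,0.024,0],[0.018,-0.001,0.024,0],[0.018,-0.001,0.024,0],[0,0,0,0]],
  ],
)

```text
time_s: 18.9
ee_pos: [0.4563, -0.0019, 0.1337]
tcp_rot: [0.306, 0.105, 0.946, -0.001]
ft_force: [-0.4, 0.3, 0.3]
opening: 0.0
finger_force: 0.0
```

```bash
python3 -c "
from h import *
d=go(.475,-.022,.06); print((d*1000).round(2))"
```

```text
t 18.9 pos [ 0.4563 -0.0019  0.1337] toolx az 165.9 tool z [ 0.579 -0.067 -0.813] shift mm [ 23.9 -20.4  72.1] rows 2.0
 q [-1.42 -0.03  1.25  2.57  1.69  0.19 -0.44]
[ 23.93 -20.44  72.06]
```

```bash
python3 -c "
from h import *
d=go(.55,-.03,.14); print((d*1000/5).round(2))"
```

```text
t 18.9 pos [ 0.4563 -0.0019  0.1337] toolx az 165.9 tool z [ 0.579 -0.067 -0.813] shift mm [-83.3  -8.3  51. ] rows 2.0
 q [-1.42 -0.03  1.25  2.57  1.69  0.19 -0.44]
[-16.66  -1.67  10.19]
```

Call:
servo_tool(
  motion=[
    [[-0.017,-0.0015,0.01,0],[-0.017,-0.0015,0.01,0],[-0.017,-0.0015,0.01,0],[-0.017,-0.0015,0.01,0],[-0.017,-0.0015,0.01,0]],
  ],
)

```text
time_s: 19.52
ee_pos: [0.5219, -0.0246, 0.183]
tcp_rot: [0.305, 0.107, 0.946, -0.006]
ft_force: [-0.0, -0.7, 0.0]
opening: 0.0006
finger_force: 0.0
```

```bash
python3 -c "
from h import *
d=go(.55,-.03,.12); print((d*1000/5).round(2))"
```

```text
t 19.52 pos [ 0.5219 -0.0246  0.183 ] toolx az 165.8 tool z [ 0.575 -0.078 -0.814] shift mm [13.2 -2.8 67.9] rows 2.0
 q [-1.32 -0.01  1.25  2.39  0.72  0.19  0.61]
[ 2.63 -0.56 13.58]
```

The arm is stuck because with joint 2 near 0 the elbow swing needs more of joint 3 than its range allows. Farther out, at larger joint 2, the wrist can cross. I'll do the crossing above the hutch roof at z≈0.13 and then come back.

```bash
cat > tr.py <<'E'
from ik import *
o=r.get_obs(); M=mat(o["tcp_rot"]); q0=np.array(o["joint_pos"])
def track(path,q):
    for p in path:
        s=least_squares(lambda z:np.r_[err(*fk(z),np.array(p),M),.01*(z-q)],np.clip(q,LO+1e-4,HI-1e-4),bounds=(LO,HI)); q=s.x
        e=err(*fk(q),np.array(p),M); print(np.round(p,3),"pos err",(e[:3]*1000).round(0),"rot deg",np.degrees(e[3:]/.2).round(1),q.round(2))
lin=lambda a,b,n:[np.array(a)+(np.array(b)-a)*t for t in np.linspace(0,1,n+1)[1:]]
a=o["ee_pos"]
E
python3 - <<'E'
from tr import *
track(lin(a,[.64,-.045,.19],5)+lin([.64,-.045,.19],[.64,-.045,.10],5)+lin([.64,-.045,.1],[.48,-.024,.1],4)+lin([.48,-.024,.1],[.48,-.024,.022],3),q0)
d=go(.64,-.045,.19);print((d*1000/5).round(1)); print("down 10",(M.T@[0,0,-10]).round(2))
E
```

```text
[ 0.546 -0.029  0.184] pos err [-1.  1.  3.] rot deg [-1.1 -0.3 -0. ] [-0.99  0.07  0.94  2.33  0.45  0.19  0.84]
[ 0.569 -0.033  0.186] pos err [-0.  1.  2.] rot deg [-0.9 -0.6 -0. ] [-0.7   0.12  0.67  2.27  0.28  0.19  1.02]
[ 0.593 -0.037  0.187] pos err [-0.  0.  1.] rot deg [-0.5 -0.6 -0. ] [-0.52  0.15  0.5   2.22  0.19  0.19  1.13]
[ 0.616 -0.041  0.189] pos err [-0.  0.  0.] rot deg [-0.3 -0.3 -0. ] [-0.4   0.19  0.4   2.17  0.13  0.19  1.19]
[ 0.64  -0.045  0.19 ] pos err [-0.  0.  0.] rot deg [-0.1  0.  -0. ] [-0.33  0.23  0.34  2.12  0.08  0.19  1.25]
[ 0.64  -0.045  0.172] pos err [0. 0. 1.] rot deg [-0.3 -1.2  0. ] [-0.26  0.26  0.26  2.11  0.14  0.19  1.2 ]
[ 0.64  -0.045  0.154] pos err [1. 0. 2.] rot deg [-0.6 -1.9  0. ] [-0.09  0.28  0.07  2.11  0.42  0.19  0.93]
[ 0.64  -0.045  0.136] pos err [1. 0. 2.] rot deg [-0.5 -1.6  0.1] [ 0.11  0.32 -0.16  2.12  0.88  0.19  0.49]
[ 0.64  -0.045  0.118] pos err [0. 0. 1.] rot deg [-0.2 -1.   0.1] [ 0.2   0.36 -0.26  2.13  1.26  0.19  0.13]
[ 0.64  -0.045  0.1  ] pos err [ 0. -0.  1.] rot deg [-0.1 -0.7  0. ] [ 0.21  0.4  -0.
[... 320 characters left out ...]
  0.25 -0.5   2.42  1.99  0.26 -0.65]
[ 0.48  -0.024  0.1  ] pos err [0. 0. 0.] rot deg [-0.1 -0.1  0. ] [ 0.41  0.19 -0.56  2.5   2.06  0.27 -0.77]
[ 0.48  -0.024  0.074] pos err [0. 0. 0.] rot deg [-0.1 -0.1  0. ] [ 0.46  0.29 -0.62  2.51  2.21  0.37 -0.89]
[ 0.48  -0.024  0.048] pos err [0. 0. 0.] rot deg [-0.1 -0.1  0. ] [ 0.48  0.39 -0.65  2.52  2.31  0.47 -0.97]
[ 0.48  -0.024  0.022] pos err [0. 0. 0.] rot deg [-0.  -0.1  0. ] [ 0.49  0.49 -0.66  2.52  2.38  0.57 -1.01]
t 19.52 pos [ 0.5219 -0.0246  0.183 ] toolx az 165.8 tool z [ 0.575 -0.078 -0.814] shift mm [-101.5    4.9   63.8] rows 2.0
 q [-1.32 -0.01  1.25  2.39  0.72  0.19  0.61]
[-20.3   1.   12.8]
down 10 [ 5.78 -0.53  8.14]
```

Call:
servo_tool(
  motion=[
    [[-0.017,0.001,0.0105,0],[-0.017,0.001,0.0105,0],[-0.017,0.001,0.0105,0],[-0.017,0.001,0.0105,0],[-0.017,0.001,0.0105,0],[-0.017,0,0.0105,0]],
  ],
)

```text
time_s: 20.27
ee_pos: [0.593, -0.0394, 0.1969]
tcp_rot: [0.31, 0.106, 0.945, -0.013]
ft_force: [0.4, -0.5, -0.0]
opening: 0.0002
finger_force: 0.0
```

```bash
python3 -c "
from h import *
d=go(.64,-.045,.12); print((d*1000/6).round(2))"
```

```text
t 20.27 pos [ 0.593  -0.0394  0.1969] toolx az 166.2 tool z [ 0.582 -0.091 -0.808] shift mm [ 7.2  1.3 90. ] rows 2.0
 q [-0.41  0.13  0.39  2.22  0.37  0.19  0.96]
[ 1.21  0.21 15.  ]
```

Call:
servo_tool(
  motion=[
    [[-0.001,0,0.015,0],[0.001,0,0.015,0],[0.001,0,0.015,0],[0.002,0,0.015,0],[0.002,0,0.015,0]],
  ],
)

```text
time_s: 20.9
ee_pos: [0.6249, -0.0458, 0.141]
tcp_rot: [0.308, 0.106, 0.945, -0.017]
ft_force: [-0.5, -0.3, 1.1]
opening: 0.0002
finger_force: 0.0
```

```bash
python3 -c "
from h import *
d=go(.64,-.045,.115); print((d*1000/4).round(2))"
```

```text
t 20.9 pos [ 0.6249 -0.0458  0.141 ] toolx az 166.5 tool z [ 0.579 -0.097 -0.809] shift mm [ 3.5  3.1 29.7] rows 1.0
 q [ 0.17  0.29 -0.24  2.17  1.26  0.19  0.12]
[0.87 0.77 7.43]
```

Call:
servo_tool(
  motion=[
    [[0.003,0,0.01,0],[0.003,0,0.01,0],[0.004,0,0.008,0],[0,0,0,0]],
  ],
)

```text
time_s: 21.4
ee_pos: [0.6327, -0.046, 0.1122]
tcp_rot: [0.308, 0.105, 0.946, -0.017]
ft_force: [-0.8, 0.2, 1.0]
opening: 0.0009
finger_force: 0.0
```

```bash
python3 - <<'E'
from tr import *
track(lin(a,[.48,-.024,.11],4)+lin([.48,-.024,.11],[.48,-.024,.022],3)+lin([.48,-.024,.022],[.615,-.048,.022],3),q0)
d=go(.48,-.024,.11);print((d*1000/8).round(1))
E
```

```text
[ 0.595 -0.04   0.112] pos err [0. 0. 0.] rot deg [-0.1 -0.3  0. ] [ 0.19  0.31 -0.28  2.25  1.7   0.21 -0.33]
[ 0.556 -0.035  0.111] pos err [0. 0. 0.] rot deg [-0.1 -0.3  0. ] [ 0.23  0.26 -0.34  2.34  1.81  0.23 -0.47]
[ 0.518 -0.029  0.111] pos err [0. 0. 0.] rot deg [-0.1 -0.2  0. ] [ 0.25  0.2  -0.38  2.42  1.9   0.25 -0.59]
[ 0.48  -0.024  0.11 ] pos err [0. 0. 0.] rot deg [-0.1 -0.1  0. ] [ 0.27  0.15 -0.43  2.5   1.97  0.26 -0.7 ]
[ 0.48  -0.024  0.081] pos err [0. 0. 0.] rot deg [-0.2 -0.2  0. ] [ 0.33  0.25 -0.51  2.52  2.17  0.35 -0.89]
[ 0.48  -0.024  0.051] pos err [0. 0. 0.] rot deg [-0.1 -0.1  0. ] [ 0.37  0.36 -0.56  2.52  2.3   0.46 -0.99]
[ 0.48  -0.024  0.022] pos err [0. 0. 0.] rot deg [-0.  -0.1  0. ] [ 0.39  0.47 -0.57  2.53  2.39  0.57 -1.05]
[ 0.525 -0.032  0.022] pos err [-0. -0. -0.] rot deg [ 0.  0. -0.] [ 0.38  0.5  -0.52  2.43  2.37  0.51 -0.99]
[ 0.57  -0.04   0.022] pos err [-0. -0. -0.] rot deg [ 0.   0.1 -0. ] [ 0.35  0.53 -0.47  2.33  2.33  0.45 -0.91]
[ 0.615 -0.048  0.022] pos err [-0. -0. -0.] rot deg [ 0.   0.1 -0. ] [ 0.31  0.56 -0.41  2.23  2.28  0.38 -0.84]
t 21.4 pos [ 0.6327 -0.046   0.1122] toolx az 166.6 tool z [ 0.578 -0.097 -0.81 ] shift mm [125.8 -10.6 -88.7] rows 3.0
 q [ 0.18  0.36 -0.24  2.17  1.59  0.2  -0.2 ]
[ 15.7  -1.3 -11.1]
```

The wrist has crossed. Now back over the plug and down behind it.

Call:
servo_tool(
  motion=[
    [[0.0155,-0.001,-0.011,0],[0.0155,-0.001,-0.011,0],[0.0155,-0.001,-0.011,0],[0.0155,-0.001,-0.011,0],[0.0155,-0.001,-0.011,0],[0.0155,-0.001,-0.011,0],[0.0155,-0.001,-0.011,0],[0.0155,-0.001,-0.011,0],[0.01,0,-0.007,0],[0,0,0,0]],
  ],
)

```text
time_s: 22.65
ee_pos: [0.4705, -0.019, 0.1111]
tcp_rot: [0.308, 0.105, 0.945, -0.017]
ft_force: [0.2, -0.3, 0.0]
opening: 0.0003
finger_force: 0.0
```

```bash
python3 -c "
from h import *
d=go(.473,-.022,.022); print((d*1000/6).round(2))"
```

```text
t 22.65 pos [ 0.4705 -0.019   0.1111] toolx az 166.6 tool z [ 0.579 -0.097 -0.809] shift mm [49.7 -5.3 73.9] rows 2.0
 q [ 0.26  0.13 -0.43  2.52  1.99  0.26 -0.72]
[ 8.29 -0.89 12.31]
```

Call:
servo_tool(
  motion=[
    [[0.0083,-0.001,0.0123,0],[0.0083,-0.001,0.0123,0],[0.0083,-0.001,0.0123,0],[0.0083,-0.001,0.0123,0],[0.0083,-0.001,0.0123,0],[0.006,0,0.009,0],[0,0,0,0]],
  ],
)

```text
time_s: 23.52
ee_pos: [0.4731, -0.0217, 0.0249]
tcp_rot: [0.307, 0.106, 0.946, -0.017]
ft_force: [0.7, 0.8, -0.3]
opening: 0.0007
finger_force: 0.0
```

```bash
python3 - <<'E'
from h import *
d=go(.61,-.0475,.022); M=mat(r.get_obs()['tcp_rot']); print(M.round(3)); p=r.get_obs()['ee_pos']; a=np.array([.984,-.177,0]); b=np.array([.177,.984,0])
k=p+M@[-.008,0,.008]-np.array([.593,-.044,.003]); print("lead corner rel doorway",[(k@a).round(4),(k@b).round(4),k[2].round(4)])
print("a 10mm",(M.T@a*10).round(2))
c=vision.camera('side');cv2.imwrite('pics/s3.png',cv2.resize(c['frame'][100:260,150:350][...,::-1],(750,600)))
E
```

```text
t 23.52 pos [ 0.4731 -0.0217  0.0249] toolx az 166.5 tool z [ 0.578 -0.096 -0.811] shift mm [-111.2    3.5   83.8] rows 2.0
 q [ 0.36  0.45 -0.54  2.54  2.41  0.55 -1.09]
[[-0.789  0.21   0.578]
 [ 0.189  0.977 -0.096]
 [-0.585  0.033 -0.811]]
lead corner rel doorway [np.float64(-0.1107), np.float64(0.0004), np.float64(0.02)]
a 10mm [-8.1   0.33  5.85]
```

View pics/s3.png

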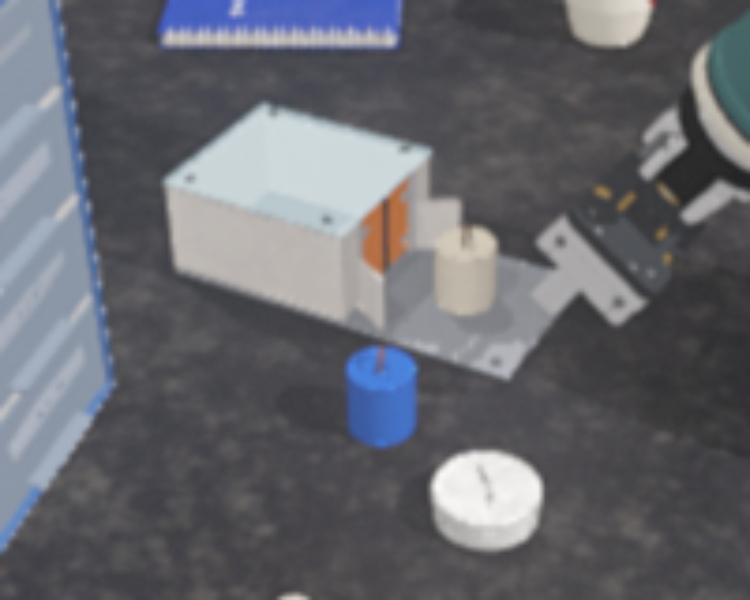

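The picture shows the tool leaning back at (590,270) directly behind the plug at (465,270), with the flaps still shut at (385,230). The leading corner is 20 mm above the floor and centred to 1 mm. I'll lower it 4 mm and start pushing.

Call:
servo_tool(
  motion=[
    [[0.0023,0,0.0032,0],[-0.0065,0.0003,0.0047,0],[-0.0065,0.0003,0.0047,0],[-0.0065,0.0003,0.0047,0],[-0.004,0.0002,0.0029,0],[-0.004,0.0002,0.0029,0],[-0.004,0.0002,0.0029,0],[-0.004,0.0002,0.0029,0],[-0.004,0.0002,0.0029,0],[-0.004,0.0002,0.0029,0],[0,0,0,0]],
  ],
)

```text
time_s: 24.95
ee_pos: [0.5263, -0.0308, 0.0218]
tcp_rot: [0.308, 0.105, 0.945, -0.017]
ft_force: [-0.8, -0.1, -0.4]
opening: 0.0004
finger_force: 0.0
```

```bash
cat > st.py <<'E'
from h import *
o=r.get_obs(); M=mat(o['tcp_rot']); p=o['ee_pos']; a=np.array([.984,-.177,0]); b=np.array([.177,.984,0]); D0=np.array([.593,-.044,.003])
k=p+M@[-.008,0,.008]-D0; print("lead a,b,z mm",np.round([k@a*1e3,k@b*1e3,k[2]*1e3],1),"tilt",np.degrees(np.arccos(-M[2,2])).round(1),"F",np.round(o['ft_force'],1),"t",o['time_s'])
P=[]
for n in("side","top"):
    c=vision.camera(n); X=cloud(c); f=c["frame"].astype(int); e=X-D0; A=e@a; B=e@b
    m=(f[...,0]-f[...,2]>20)&(f[...,0]>120)&(f[...,1]>100)&(np.abs(B)<.034)&(A>-.1)&(A<.12)&(X[...,2]>.041)&(X[...,2]<.056)
    print(n,"plug-colour top px",m.sum(), np.round([np.percentile(A[m],[2,50,98])*1e3,np.percentile(B[m],[2,50,98])*1e3,np.percentile(X[...,2][m],[50,50,90])*1e3],1).tolist() if m.sum()>5 else "")
    if n=="side": cv2.imwrite('pics/last.png',cv2.resize(c['frame'][110:220,170:330][...,::-1],(800,550),interpolation=3))
    else: cv2.imwrite('pics/lastt.png',cv2.resize(c['frame'][110:250,270:370][...,::-1],(429,600),interpolation=3))
E
python3 st.py
```

```text
lead a,b,z mm [-56.8   0.9  17. ] tilt 35.9 F [-0.8 -0.1 -0.4] t 24.95
side plug-colour top px 155 [[-53.3, -32.5, 1.9], [-26.2, 4.9, 23.4], [47.9, 47.9, 51.1]]
top plug-colour top px 233 [[-54.8, -36.3, -1.2], [-20.8, -0.6, 17.9], [47.8, 47.8, 49.8]]
```

Call:
servo_tool(
  motion=[
    [[-0.004,0.0002,0.0029,0],[-0.004,0.0002,0.0029,0],[-0.004,0.0002,0.0029,0],[-0.004,0.0002,0.0029,0],[-0.004,0.0002,0.0029,0],[-0.004,0.0002,0.0029,0],[-0.004,0.0002,0.0029,0],[-0.004,0.0002,0.0029,0],[-0.004,0.0002,0.0029,0],[0,0,0,0]],
  ],
)

```text
time_s: 26.3
ee_pos: [0.5702, -0.0382, 0.0219]
tcp_rot: [0.308, 0.105, 0.945, -0.017]
ft_force: [-0.1, 2.0, -0.3]
opening: 0.0004
finger_force: 0.5
```

```bash
python3 st.py
```

```text
lead a,b,z mm [-12.3   1.3  17.1] tilt 35.9 F [-0.1  2.  -0.3] t 26.3
side plug-colour top px 35 [[-11.3, 6.5, 12.8], [-28.1, 0.4, 8.9], [48.6, 48.6, 50.4]]
top plug-colour top px 69 [[-12.3, -5.2, -0.1], [-23.6, -7.1, 8.7], [47.7, 47.7, 49.9]]
```

View pics/lastt.png

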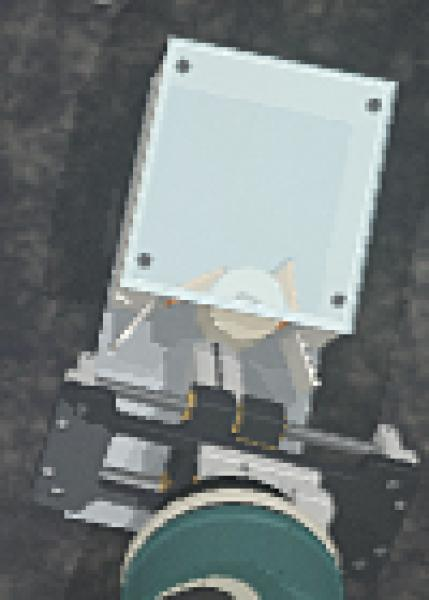

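The top picture shows the plug at (242,305), half-way into the doorway with both flaps opening and the right one a little more. The finger is slightly left of its centre, so I'll keep pushing while easing 4 mm to the right.

Call:
servo_tool(
  motion=[
    [[-0.004,-0.001,0.0029,0],[-0.004,-0.001,0.0029,0],[-0.004,-0.001,0.0029,0],[-0.004,-0.001,0.0029,0],[-0.004,0.0002,0.0029,0],[0,0,0,0]],
  ],
)

```text
time_s: 27.15
ee_pos: [0.5936, -0.0476, 0.0217]
tcp_rot: [0.308, 0.106, 0.945, -0.017]
ft_force: [-1.4, -0.3, -0.3]
opening: 0.0005
finger_force: 0.3
```

```bash
python3 st.py; python3 -c "
import cv2,numpy as np
a=cv2.imread('pics/last.png');b=cv2.imread('pics/lastt.png');a=cv2.resize(a,(480,330));b=cv2.resize(b[150:450],None,fx=.74,fy=1.1)
b=b[:330];cv2.imwrite('pics/both.png',np.hstack([a,b]))"
```

```text
lead a,b,z mm [12.4 -3.7 17. ] tilt 36.0 F [-1.4 -0.3 -0.3] t 27.15
side plug-colour top px 13 [[5.4, 8.3, 14.3], [-6.4, 9.2, 19.6], [46.5, 46.5, 53.9]]
top plug-colour top px 1
```

View pics/both.png

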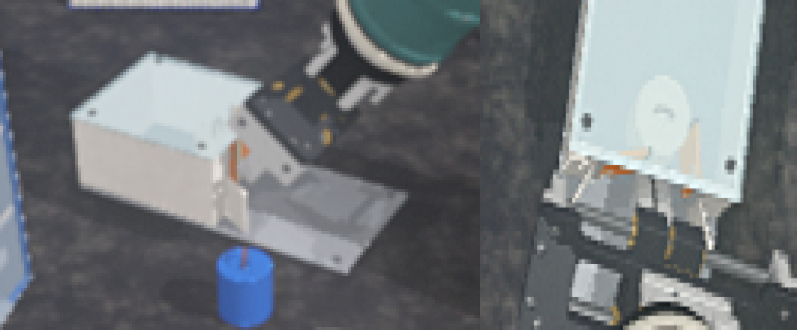

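The picture shows the plug upright under the clear roof at (663,115), with only the finger still between the flaps. The tip is 12 mm in and the plug's centre about 32 mm in. I'll lower the tip 4 mm for roof clearance and push 18 mm more.

Call:
servo_tool(
  motion=[
    [[-0.001,0,0.0055,0],[-0.0032,0,0.0023,0],[-0.0032,0,0.0023,0],[-0.0032,0,0.0023,0],[0,0,0,0]],
  ],
)

```text
time_s: 27.88
ee_pos: [0.609, -0.0505, 0.0178]
tcp_rot: [0.308, 0.105, 0.945, -0.017]
ft_force: [-0.5, -0.8, -1.8]
opening: 0.0005
finger_force: 1.4
```

```bash
python3 st.py
```

```text
lead a,b,z mm [28.1 -3.9 13.1] tilt 35.9 F [-0.5 -0.8 -1.8] t 27.875
side plug-colour top px 0 
top plug-colour top px 0
```

Call:
servo_tool(
  motion=[
    [[-0.0016,0,0.0012,0],[-0.0012,0,0.0008,0],[0,0,0,0]],
  ],
)

```text
time_s: 28.35
ee_pos: [0.6121, -0.0511, 0.0178]
tcp_rot: [0.308, 0.105, 0.945, -0.017]
ft_force: [-1.1, -0.2, 0.3]
opening: 0.0003
finger_force: 1.0
```

```bash
python3 st.py;  python3 -c "
import cv2,numpy as np
a=cv2.imread('pics/last.png');b=cv2.imread('pics/lastt.png');a=cv2.resize(a,(480,330));b=cv2.resize(b[:300],None,fx=.74,fy=1.1)
cv2.imwrite('pics/both2.png',np.hstack([a,b]))"
```

```text
lead a,b,z mm [31.2 -3.9 13. ] tilt 35.9 F [-1.1 -0.2  0.3] t 28.35
side plug-colour top px 0 
top plug-colour top px 0
```

View pics/both2.png

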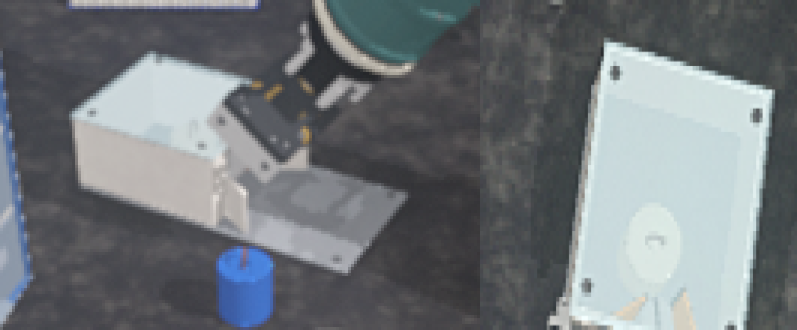

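The plug is upright inside at (653,241), ahead of the flaps. Withdraw straight back.

Call:
servo_tool(
  motion=[
    [[0.004,0,-0.0029,0],[0.006,0,-0.0045,0],[0.008,-0.0003,-0.0059,0],[0.008,-0.0003,-0.0059,0],[0.008,-0.0003,-0.0059,0],[0.008,-0.0003,-0.0059,0],[0.008,-0.0003,-0.0059,0],[0.008,-0.0003,-0.0059,0],[0.008,-0.0003,-0.0059,0],[0.008,-0.0003,-0.0059,0],[0.004,0,-0.0029,0],[0,0,0,0]],
  ],
)

```text
time_s: 29.95
ee_pos: [0.5166, -0.0331, 0.0186]
tcp_rot: [0.308, 0.105, 0.945, -0.017]
ft_force: [0.0, 0.4, -0.9]
opening: 0.0003
finger_force: 0.0
```

```bash
python3 - <<'E'
from h import *
d=go(.47,-.022,.09)
D0=np.array([.593,-.044,.003]);a=np.array([.984,-.177,0]); b=np.array([.177,.984,0])
T,S=vision.camera("top"),vision.camera("side")
for n,c in(("top",T),("side",S)):
    X=cloud(c)
    for nm,q in dict(blue=(.544,.109),tin=(.461,.166),vial=(.5195,.312)).items():
        m=(np.hypot(X[...,0]-q[0],X[...,1]-q[1])<.045)&(X[...,2]>.015)&(X[...,2]<.07)
        z=np.percentile(X[m][:,2],80); w=X[m&(abs(X[...,2]-z)<.004)]; print(n,nm,np.round(cv2.minEnclosingCircle(w[:,:2].astype(np.float32))[0],4),z.round(3))
A=cv2.resize(T['frame'][115:235,280:370],(450,600),interpolation=3);B=cv2.resize(S['frame'][110:230,180:250],(350,600),interpolation=3)
cv2.imwrite('pics/end.png',np.hstack([A,B])[...,::-1])
E
```

```text
t 29.95 pos [ 0.5166 -0.0331  0.0186] toolx az 166.5 tool z [ 0.579 -0.096 -0.81 ] shift mm [ -3.    3.5 -85.9] rows 2.0
 q [ 0.37  0.5  -0.5   2.44  2.42  0.51 -1.03]
top blue [0.5433 0.1085] 0.046
top tin [0.4605 0.1655] 0.023
top vial [0.5192 0.3124] 0.049
side blue [0.5442 0.1076] 0.046
side tin [0.4618 0.1663] 0.022
side vial [0.5194 0.3121] 0.048
```

View pics/end.png

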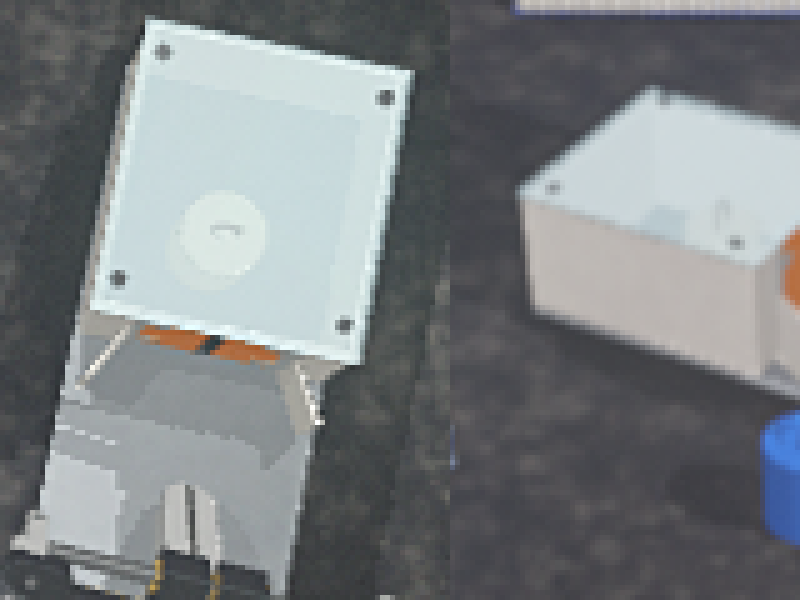

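Both flaps are shut at (210,343), the same as in the first view. The plug stands upright well inside at (225,232), and the bystanders haven't moved. I'll lift clear and hand in.

Call:
servo_tool(
  motion=[
    [[0,0,-0.01,0],[0,0,-0.015,0],[0,0,-0.015,0],[0,0,-0.01,0],[0,0,0,0],[0,0,0,0],[0,0,0,0],[0,0,0,0]],
  ],
)

```text
time_s: 31.05
ee_pos: [0.4878, -0.0283, 0.0587]
tcp_rot: [0.308, 0.105, 0.946, -0.017]
ft_force: [-0.2, 0.3, 0.3]
opening: 0.0003
finger_force: 0.0
```

```bash
python3 -c "
from h import *
go(.5,0,.1); print(workorder.close_job())"
```

```text
t 31.05 pos [ 0.4878 -0.0283  0.0587] toolx az 166.5 tool z [ 0.578 -0.096 -0.81 ] shift mm [-28.5  31.6 -29.1] rows 1.0
 q [ 0.35  0.34 -0.5   2.5   2.32  0.41 -0.99]
the job is handed in; nothing more can be done
None
```

The alumina plug stands upright wholly inside the hutch with both flaps shut behind it, the tin and vial have not moved, and I handed the job in at about 31 s; no verdict came back.

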